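Rack the barber's bottles by height

ROBOT

A 7-joint arm with a two-finger parallel gripper is mounted at the origin on a cart in front of the work surface, level with it; the furniture and walls round the work are solid. World frame = base frame: x ahead of the robot, y to its left, z up, the work surface at z = 0. Lengths are in mm, angles in rad, forces in N, time in s.
With the tool pointing down it reaches from about 425 to 950 mm from the base axis. Payload 16.7 kg.
Tool frame: the origin (TCP) lies at the centre of the arm's flange, where the gripper is bolted on; the fingertips stand ahead of it and the grasp point (between the pads) lies 180 mm ahead of it (nose_length is the z of the fingertips in the tool frame, in mm); z points along the fingers, y is the line along which they close (so a half turn about z gives the same grasp; the last joint's range is limited). The gripper opens to 94 mm and grips with 3 to 60 N. Pads are 16 mm wide; open, the fingers measure 119 mm over their backs; the gripper's body (75 mm by 177 mm) begins 78 mm behind the grasp point.
Start: joints at [1.091, 0.426, 0.074, 1.606, -0.034, 1.111, -0.067], TCP at [219.206, -638.386, 404.667] pointing down, gripper open.
Joint ranges: [-2.85, 2.85], [-0.5, 2.14], [-1.23, 1.37], [0.21, 2.46], [-1.02, 4.16], [0.16, 2.05], [-2.73, 2.73]. Speed limits (rad/s): [1.89, 1.89, 2.39, 2.39, 3.01, 3.01, 3.01].

INTERFACE

Orientations are given as a unit quaternion [w, x, y, z].
In Python, from plant import * gives the robot as it stands. The module is installed in compiled form; this text tells all that it offers.
- The arm moves only by the shell command python3 -m jog 'ROWS' [FORCE]. ROWS is JSON, one flat list of numbers, 5 for each row, row after row: the shift along the tool's x, y, z in m, then the turn about the tool's z in rad, then the opening, from 0 (shut) to 1 (fully open). In form: [dx, dy, dz, spin, fingers, dx, dy, dz, spin, fingers, ...]. A call has exactly 8 rows; each row is the pose to reach, as a shift and turn from the pose commanded when the call began, along the tool's axes at that moment; what a row does not reach only later rows make up. A row lasts 1/8 s, in which the tool goes at most 62.5 mm and 10.7 degrees, less where a joint would pass 70% of its speed; a pose out of reach is approached as far as the arm can. A call with a gripper value outside its range is refused whole. The fingers move at their own pace and stop on an object; FORCE is the grip in N (left out, the last holds). Time passes only in rows, so rows that repeat a pose let the fingers close, or fill a call up. It gives the time, the measured TCP pose, the force, the opening and the grip force at its end, in the units of the state.
- state(): the state, without advancing time (a new reading comes with each control period).
- capture(name): name is "scene" or "top" or "wrist"; returns a dict with "pixels" (420x560x3 uint8, blue, green, red), "K" (3x3 intrinsics, pixels), "position" and "orientation" of the camera in the world. Camera axes: x right, y down, z forward; pixel columns grow to the right and rows downward; lengths in mm; the calibration is good to about 2 mm. A picture is of the moment at which its call begins. There is no depth.
- job_done(): hands the job in; it is judged then, once.
The state is a dict: "t": time; "q": joint angles; "dq": joint speeds; "joint_torque": joint torques, N m; "position": TCP position; "tcp_rot": TCP orientation; "ft_force": force on the tool from outside, world axes, zero at the start; "ft_torque": the same for the moment, N m; "finger_gap": finger opening in mm; "grip_force": force on a finger pad.
Only numpy, scipy, OpenCV 4.12 (cv2) and the standard library are available. Lean on these libraries where they do the work, as an engineer would, in place of code of your own. Each camera call takes 0.05 s, during which the arm holds its last target. There are 200 camera calls.

TASK

Put the four loose round bottles from the front of the worktop away in the wire bottle rack, one to a ring, standing upright on the rack's board and lined up by height: the shortest in the end ring beside the scissor holder, so that nothing tall is in the way of the shears, then rising ring by ring to the tallest at the other end, beside the red brush cup. Set each one down in its ring rather than dropping it, and do not tip any of them over.

Things in the scene. Friction and masses are not known exactly. Their poses are not given: they have to be found in the camera images.
- lotion_mid (a point): the shortest bottle: light blue cylinder with a black cap of the same width, 41 mm diameter, 131 mm tall. Point: its centre, half-way up (65.5 mm above its underside); z along its axis, up. Straight-sided all the way; loose, about 0.2 kg
- short_mist_mid (a point): second shortest: stocky clear mist bottle with a violet filling and a black pump head, body 56 mm diameter and straight-sided up to about 100 mm, shoulder to 124 mm, pump head 22 mm wide, 161 mm tall in all. Point: its centre, half-way up (80.5 mm above its underside); z up; loose, about 0.2 kg
- slim_mist_mid (a point): second tallest: slim smoky grey and black mist bottle with a gold band and a black pump head, body 48 mm diameter and straight-sided up to about 120 mm, shoulder to 157 mm, pump head 22 mm wide, 194 mm tall in all. Point: its centre, half-way up (97 mm above its underside); z up; loose, about 0.2 kg
- spray_can_mid (a point): the tallest: white spray can with a rounded white cap, body 48 mm diameter and straight-sided up to 174 mm, cap 51 mm wide, 225 mm tall in all. Point: its centre, half-way up (112.5 mm above its underside); z up; loose, about 0.3 kg. All four start in a row along the front of the worktop, in any order, with clutter up to 30 mm high between them
- ring_a: end ring on the robot's left of the bottle rack: four round steel wire rings a, b, c, d in a straight row, 88 mm apart, above a wooden board. Inner diameter 68 mm, top of the wire 43 mm above the board. Origin: on the ring's axis, on top of the board (14 mm above the worktop), where a bottle's underside comes to stand; x across the row, y along it from d to a, z up. Fixed.
- ring_b: second ring from the robot's left, like ring a. Origin: on the ring's axis, on top of the board (14 mm above the worktop), where a bottle's underside comes to stand; x across the row, y along it from d to a, z up. Fixed.
- ring_c: third ring from the robot's left, like ring a. Origin: on the ring's axis, on top of the board (14 mm above the worktop), where a bottle's underside comes to stand; x across the row, y along it from d to a, z up. Fixed. Along either side of the row, 40 mm from its middle, runs a steel rail at the height of the rings.
- ring_d: end ring on the robot's right, like ring a. Origin: on the ring's axis, on top of the board (14 mm above the worktop), where a bottle's underside comes to stand; x across the row, y along it from d to a, z up. Fixed.
- scissor_holder: dark square holder full of scissors, 79 x 74 mm, 181 mm tall, standing beside one end ring of the rack (either ring a or ring d), its centre about 90 mm from that ring's centre. Origin: centre of its underside. Fixed
- brush_cup: red beaker with a round hair brush in it, 78 x 99 mm, 202 mm tall, standing beside the other end ring of the rack, its centre about 90 mm from that ring's centre. Origin: at its underside. Fixed

How it is judged:
By the outcome, as a careful person would: the job done as asked, in the order asked, and still so for the second after the job is handed in, with the robot touching nothing.
It also fails if it takes over 112 s, if anything falls off the work surface, if the arm or the gripper's body presses on something with over 40 N, if the wrist force passes 120 N, or if a joint passes its speed limit or range.

## Working session

There is one attempt and no reset: what is moved stays moved. The work goes in short steps, Python scripts to look and compute and a shell command to move; the robot and the scene stay as the last step left them, time stands still between calls to the robot, and variables do not carry over. Pictures are saved under pics/ and viewed, at most 14 in all, crops included, and the job is handed in when it is done.

```bash
mkdir -p pics
python3 - <<'E'
from plant import *
import cv2, numpy as np
s=state(); print({k:np.round(v,3).tolist() for k,v in s.items()})
for n in ("scene","top"):
    c=capture(n); cv2.imwrite(f"pics/{n}0.png",c["pixels"]); np.savez(f"{n}0.npz",**c)
    print(n,np.round(c["K"],1).tolist(),np.round(c["position"],1),np.round(c["orientation"],4))
try: print(nose_length)
except Exception as e: print(e)
E
```

```text
{'t': 0.0, 'q': [1.09, 0.427, 0.074, 1.607, -0.034, 1.111, -0.067], 'dq': [0.001, -0.001, 0.001, 0.001, -0.002, -0.001, -0.001], 'joint_torque': [0.001, -93.58, 3.667, -45.419, -0.049, 0.02, 0.0], 'position': [219.157, -638.223, 403.956], 'tcp_rot': [-0.001, 0.986, 0.165, -0.0], 'ft_force': [-0.19, -0.691, -0.09], 'ft_torque': [0.061, -0.0, 0.034], 'grip_force': 0.0, 'finger_gap': 93.691}
scene [[472.3, 0.0, 287.0], [0.0, 472.3, 203.9], [0.0, 0.0, 1.0]] [606.8 665.7 954.7] [-0.0125  0.032   0.9343 -0.3548]
top [[494.4, 0.0, 276.1], [0.0, 494.4, 215.6], [0.0, 0.0, 1.0]] [ 444.2 -107.  1349. ] [-0.0226  0.7125 -0.701   0.0187]
199.2
```

View pics/scene0.png

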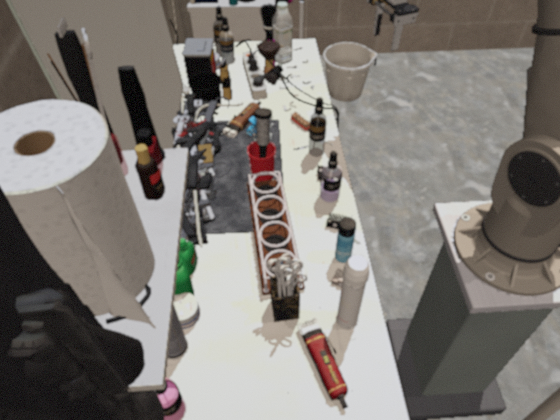

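View pics/top0.png

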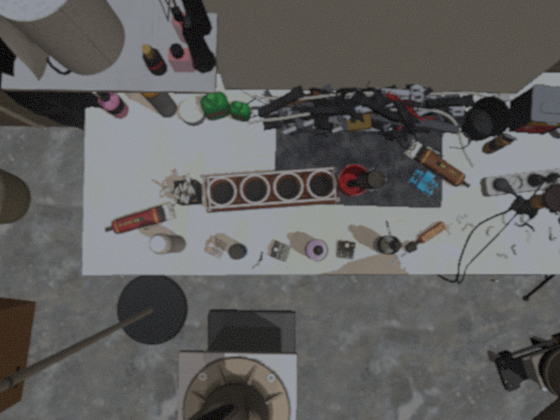

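The rack runs from ring a (top image, about (222,190)) to ring d (322,184). The scissor holder is at ring a's end (185,187) and the red cup at ring d's end (352,180). The bottle tops are the can (165,243), lotion (235,250), short mist (317,249) and slim mist (388,244). I'll zoom in for accuracy.

Run:
```python
import cv2
t=cv2.imread("pics/top0.png"); s=cv2.imread("pics/scene0.png")
a=cv2.resize(t[160:220,195:355],None,fx=5,fy=5,interpolation=cv2.INTER_CUBIC)
l=[cv2.resize(t[225:270,x:x+80],None,fx=5,fy=5,interpolation=cv2.INTER_CUBIC) for x in (140,205,280,355)]
import numpy as np
b=np.vstack([np.hstack(l[:2]),np.hstack(l[2:])])
out=np.vstack([a,b])[:, :800]
print(out.shape)
cv2.imwrite("pics/zt.png",cv2.convertScaleAbs(out[300:],alpha=1.5)); cv2.imwrite("pics/zr.png",cv2.convertScaleAbs(a,alpha=1.3))
cv2.imwrite("pics/zs.png",cv2.convertScaleAbs(cv2.resize(s[90:330,235:385],None,fx=2.5,fy=2.5,interpolation=cv2.INTER_CUBIC),alpha=1.4))
```

```text
(750, 800, 3)
```

View pics/zt.png

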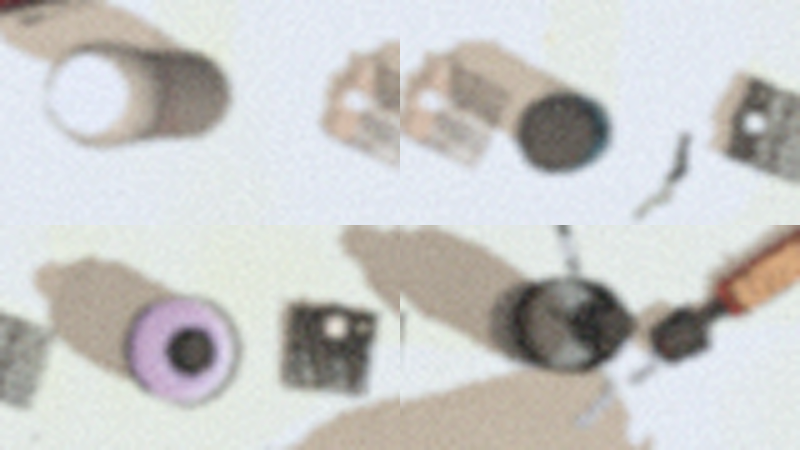

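View pics/zr.png

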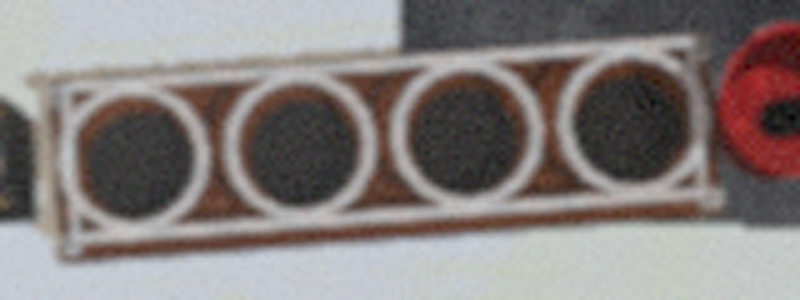

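View pics/zs.png

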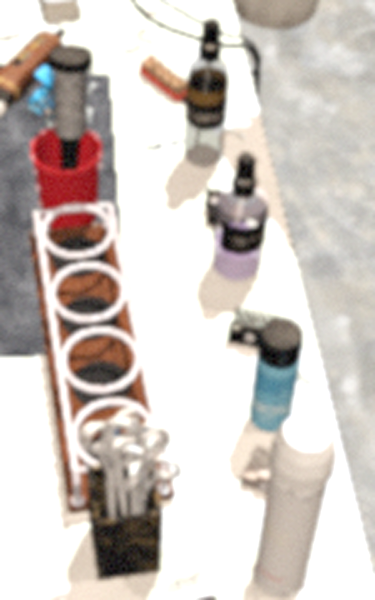

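The crops show the ring circles centred at about (136,156), (301,146), (468,133) and (635,122) in the rack crop. Bottle tops and bases are clear in both views. Next I'll compute positions from both cameras and cross-check them.

```bash
cat > h.py <<'E'
import numpy as np
from scipy.spatial.transform import Rotation as R
def rot(q): return R.from_quat([q[1],q[2],q[3],q[0]])
def ray(c,u,v):
    d=rot(c["orientation"]).apply(np.linalg.solve(c["K"],[u,v,1])); return np.array(c["position"]),d
def atz(c,u,v,z):
    p,d=ray(c,u,v); return (p+d*(z-p[2])/d[2])
def proj(c,P):
    x=rot(c["orientation"]).inv().apply(np.asarray(P)-c["position"]); y=x@np.array(c["K"]).T; return y[...,:2]/y[...,2:]
E
python3 - <<'E'
from h import *
T=np.load("top0.npz");S=np.load("scene0.npz")
f=lambda o,X,Y,k:((X+.5)/k-.5+o[0],(Y+.5)/k-.5+o[1])
for n,X,Y in (("a",136,156),("b",301,146),("c",468,133),("d",635,122)):
    print(n,atz(T,*f((195,160),X,Y,5),55).round(1))
for n,X,Y in (("a",115,434),("b",97,360),("c",88,293),("d",77,231)):
    print(n,"scene",atz(S,*f((235,90),X,Y,2.5),55).round(1))
for n,o,X,Y,z in (("can cap",140,92,97,200),("can base",140,186,95,0),("lotion",205,161,132,131),("short pump",280,192,126,161),("short body",280,184,125,100),("slim pump",355,200,97,194),("slim base",355,134,98,0)):
    print(n,atz(T,*f((o,225),X,Y,5),z).round(1))
for n,X,Y,z in (("slim base",205,152,0),("slim pump",211,25,194),("short base",237,262,0),("short pump",246,158,161),("lotion top",281,330,131),("lotion base",268,415,0),("can top",306,440,215),("can base",280,582,0)):
    print(n,"scene",atz(S,*f((235,90),X,Y,2.5),z).round(1))
from plant import *
s=state(); M=rot(s["tcp_rot"]).as_matrix(); print(M.round(3))
E
```

```text
a [582.8  44.6  55. ]
b [589.4 -42.1  55. ]
c [ 597.7 -129.8   55. ]
d [ 604.9 -217.6   55. ]
a scene [578.4  49.7  55. ]
b scene [590.6 -37.2  55. ]
c scene [ 595.4 -123.6   55. ]
d scene [ 603.2 -211.9   55. ]
can cap [440.7 173.1 200. ]
can base [442.1 170.5   0. ]
lotion [426.6  -4.6 131. ]
short pump [ 433.1 -201.7  161. ]
short body [ 432.9 -202.5  100. ]
slim pump [ 449.8 -377.2  194. ]
slim base [ 449.6 -386.8    0. ]
slim base scene [ 444.4 -387.4    0. ]
slim pump scene [ 448.7 -374.1  194. ]
short base scene [ 429.1 -206.     0. ]
short pump scene [ 432.1 -198.2  161. ]
lotion top scene [424.6  -0.7 131. ]
lotion base scene [ 4.249e+02 -1.000e-01  0.000e+00]
can top scene [440.8 174.5 215. ]
can base scene [440.5 179.1   0. ]
[[ 0.946  0.325 -0.   ]
 [ 0.325 -0.946  0.001]
 [-0.    -0.001 -1.   ]]
```

Both cameras agree within about 5 mm. My first move goes above the slim mist at about (447,−383), turning so the fingers close across the row.

```bash
python3 -m jog '[0.03,-0.017,-0.02,-0.18,1, 0.08,-0.045,-0.04,-0.36,1, 0.13,-0.073,-0.05,-0.54,1, 0.18,-0.101,-0.05,-0.72,1, 0.23,-0.129,-0.05,-0.90,1, 0.27,-0.151,-0.05,-1.08,1, 0.299,-0.167,-0.05,-1.25,1, 0.299,-0.167,-0.05,-1.325,1]' 20
python3 -m jog '[0,0,0,0,1, 0,0,0,0,1, 0,0,0,0,1, 0,0,0,0,1, 0,0,0,0,1, 0,0,0,0,1, 0,0,0,0,1, 0,0,0,0,1]'
python3 - <<'E'
from plant import *
from h import *
import cv2
s=state(); print(np.round(s["position"],1),np.round(s["q"],2),rot(s["tcp_rot"]).as_matrix().round(3).tolist())
c=capture("wrist"); cv2.imwrite("pics/w1.png",c["pixels"]); np.savez("w1.npz",**c); print(np.round(c["position"],1),np.round(c["K"][0],1))
print(rot(c["orientation"]).as_matrix().round(2))
E
```

```text
t: 1.1
position: [449.7, -380.9, 454.5]
tcp_rot: [-0.0, 0.673, 0.739, 0.0]
ft_force: [-1.1, -0.4, -0.5]
finger_gap: 93.9
grip_force: 0.0
t: 2.1
position: [447.8, -383.3, 454.7]
tcp_rot: [-0.0, 0.676, 0.736, 0.0]
ft_force: [-0.8, 0.3, 0.4]
finger_gap: 94.0
grip_force: 0.0
[ 447.8 -383.3  454.7] [ 0.84  0.26 -0.29  1.73  0.08  1.16  0.61] [[-0.085, 0.996, -0.0], [0.996, 0.085, 0.0], [0.0, -0.0, -1.0]]
[ 441.8 -301.4  435.5] [291.9   0.  283.9]
[[ 1.    0.08  0.02]
 [ 0.08 -0.96 -0.28]
 [-0.    0.28 -0.96]]
```

View pics/w1.png

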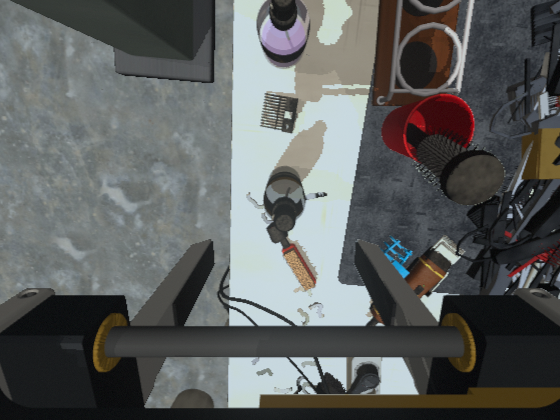

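The wrist image shows the slim mist (pump top at about (286,217), body centred at about u=284) and ring d at about (431,58). Converting these to positions.

Run:
```python
from h import *
c=np.load("w1.npz")
print("pump",atz(c,286,217,194),"base",atz(c,284,186,0)); print("ring d",atz(c,431,58,55)); print("short pump",atz(c,284,12,161))
for x,y in ((447,-380),(447,-383),(447,-386)):
    print(x,y,proj(c,[[x,y,194],[x,y,157],[x,y+24,0],[x-24,y,60],[x+24,y,60]]).round(1).tolist())
```

```text
pump [ 450.12188723 -378.43650226  194.        ] base [ 449.52220423 -391.31981395    0.        ]
ring d [ 608.22316846 -212.20948042   55.        ]
short pump [ 434.37289616 -213.72960091  161.        ]
447 -380 [[282.3, 218.4], [282.5, 206.8], [284.3, 162.6], [264.6, 185.2], [301.0, 188.2]]
447 -383 [[282.0, 221.7], [282.2, 209.7], [284.2, 164.6], [264.4, 187.4], [300.8, 190.5]]
447 -386 [[281.7, 224.9], [282.0, 212.6], [284.0, 166.6], [264.3, 189.7], [300.6, 192.7]]
```

```bash
python3 -m jog '[0.003,0.002,0.01,0,1, 0.003,0.002,0.03,0,1, 0.003,0.002,0.055,0,1, 0.003,0.002,0.08,0,1, 0.003,0.002,0.105,0,1, 0.003,0.002,0.13,0,1, 0.003,0.002,0.147,0,1, 0.003,0.002,0.155,0,1]' 25
python3 -m jog '[0,0,0,0,1, 0,0,0,0,0.6, 0,0,0,0,0.4, 0,0,0,0,0.3, 0,0,0,0,0.2, 0,0,0,0,0.2, 0,0,0,0,0.2, 0,0,0,0,0.2]' 25
```

```text
t: 3.15
position: [449.4, -380.0, 298.6]
tcp_rot: [-0.001, 0.676, 0.737, 0.0]
ft_force: [0.0, 0.0, -0.8]
finger_gap: 93.6
grip_force: 0.0
t: 4.15
position: [449.5, -380.2, 299.7]
tcp_rot: [-0.0, 0.676, 0.736, 0.0]
ft_force: [-0.0, 0.4, 1.0]
finger_gap: 46.0
grip_force: 24.9
```

```bash
python3 -m jog '[0,0,-0.005,0,0.2, 0,0,-0.02,0,0.2, 0,0,-0.045,0,0.2, 0,0,-0.075,0,0.2, 0,0,-0.105,0,0.2, 0,0,-0.135,0,0.2, 0,0,-0.15,0,0.2, 0,0,-0.16,0,0.2]'
python3 -m jog '[0.01,0.007,0,0,0.2, 0.04,0.028,0,0,0.2, 0.08,0.056,0,0,0.2, 0.12,0.084,0,0,0.2, 0.16,0.113,0,0,0.2, 0.20,0.141,0,0,0.2, 0.227,0.16,0,0,0.2, 0.239,0.168,0,0,0.2]'
python3 - <<'E'
from plant import *
from h import *
import cv2
s=state(); print(np.round(s["position"],1),rot(s["tcp_rot"]).as_matrix().round(3).tolist(),s["finger_gap"])
for n in ("wrist","top"):
    c=capture(n); np.savez(n[0]+"2.npz",**c); im=c["pixels"]
    if n=="wrist": cv2.imwrite("pics/w2.png",im)
    print(n,np.round(c["position"],1))
E
```

```text
t: 5.15
position: [449.4, -380.1, 460.5]
tcp_rot: [0.0, 0.676, 0.736, 0.0]
ft_force: [0.2, -0.2, -2.2]
finger_gap: 46.0
grip_force: 24.9
t: 6.15
position: [597.3, -125.1, 458.5]
tcp_rot: [-0.001, 0.675, 0.738, -0.0]
ft_force: [0.3, -0.8, -1.8]
finger_gap: 46.2
grip_force: 24.9
[ 597.3 -125.1  458.5] [[-0.088, 0.996, -0.001], [0.996, 0.088, 0.001], [0.001, -0.001, -1.0]] 46.20832616823303
wrist [591.  -43.2 439.5]
top [ 444.2 -107.  1349. ]
```

View pics/w2.png

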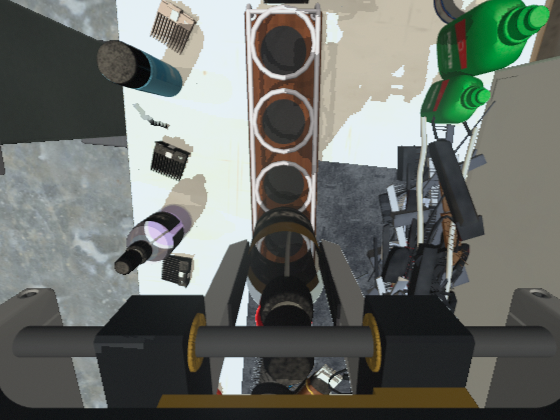

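The wrist view shows ring a at about (284,45), ring b at (284,120), ring c's upper edge at v≈162, and the held bottle's lower end centred at u≈285 with its far edge at v≈207. Converting.

Run:
```python
from h import *
c=np.load("w2.npz")
print("a",atz(c,284.5,45,55),"b",atz(c,284,120,55),"c",atz(c,285,188.5,55))
print("c left/right",atz(c,255,189,55),atz(c,315,189,55), "c top",atz(c,285,162,55))
print("bottle far edge",atz(c,285,207,158.5), "lotion top",atz(c,114,59,131))
print(proj(c,[[597.3,-125.1,352],[597.3,-101,158.5],[597.3,-101,140+138.5]]))
```

```text
a [583.24264315  46.42081367  55.        ] b [590.08146569 -37.80843432  55.        ] c [ 599.15508183 -125.37021721   55.        ]
c left/right [ 559.02584219 -129.60702497   55.        ] [ 639.39376648 -122.50086912   55.        ] c top [596.00906504 -90.09425049  55.        ]
bottle far edge [ 598.62891357 -122.05167876  158.5       ] lotion top [423.14316744   2.48856668 131.        ]
[[281.82127585 357.86517433]
 [285.55743336 186.29291245]
 [286.38735548 227.96350183]]
```

```bash
python3 -m jog '[-0.001,0,0.01,0,0.2, -0.001,0,0.03,0,0.2, -0.001,0,0.055,0,0.2, -0.001,0,0.08,0,0.2, -0.001,0,0.1,0,0.2, -0.001,0,0.118,0,0.2, -0.001,0,0.13,0,0.2, -0.001,0,0.138,0,0.2]'
python3 -m jog '[0,0,0.001,0,0.2, 0,0,0.002,0,0.2, 0,0,0.003,0,0.2, 0,0,0.004,0,0.2, 0,0,0.005,0,0.2, 0,0,0.006,0,0.2, 0,0,0.006,0,0.2, 0,0,0.006,0,0.2]'
```

```text
t: 7.25
position: [596.7, -128.8, 321.1]
tcp_rot: [-0.0, 0.676, 0.736, 0.0]
ft_force: [0.1, -0.3, -1.3]
finger_gap: 46.2
grip_force: 24.9
t: 8.25
position: [596.7, -128.7, 315.7]
tcp_rot: [0.0, 0.676, 0.737, 0.0]
ft_force: [-0.6, 0.1, -1.7]
finger_gap: 46.0
grip_force: 24.9
```

```bash
python3 -m jog '[0.001,0,0.001,0,0.2, 0.001,0,0.0015,0,0.2, 0.001,0,0.002,0,0.2, 0.001,0,0.0025,0,0.2, 0.001,0,0.003,0,0.2, 0.001,0,0.003,0,0.2, 0.001,0,0.003,0,0.2, 0.001,0,0.003,0,0.2]'
```

```text
t: 9.25
position: [596.7, -127.8, 313.6]
tcp_rot: [0.0, 0.676, 0.736, 0.0]
ft_force: [-4.5, 0.0, 12.3]
finger_gap: 46.0
grip_force: 25.0
```

```bash
python3 -m jog '[0,0,0,0,0.25, 0,0,0,0,0.6, 0,0,0,0,0.75, 0,0,0,0,0.85, 0,0,-0.01,0,0.9, 0,0,-0.03,0,0.9, 0,0,-0.06,0,0.9, 0,0,-0.10,0,0.9]'
python3 -m jog '[0,0,-0.03,0,1, 0,0,-0.05,0,1, -0.006,-0.02,-0.06,0,1, -0.018,-0.05,-0.06,0,1, -0.033,-0.095,-0.06,0,1, -0.048,-0.135,-0.06,0,1, -0.057,-0.16,-0.06,0,1, -0.06,-0.17,-0.06,0,1]'
python3 - <<'E'
from plant import *
from h import *
import cv2
c=np.load("w2.npz"); print("short pump",atz(c,122,268,161))
s=state(); print(np.round(s["position"],1),s["finger_gap"])
c=capture("wrist"); np.savez("w3.npz",**c); cv2.imwrite("pics/w3.png",c["pixels"])
E
```

```text
t: 10.25
position: [596.4, -127.7, 414.7]
tcp_rot: [-0.0, 0.676, 0.737, 0.0]
ft_force: [-0.3, -0.4, 1.1]
finger_gap: 84.9
grip_force: 0.0
t: 11.25
position: [430.3, -202.7, 473.2]
tcp_rot: [0.0, 0.677, 0.736, -0.0]
ft_force: [0.6, 0.8, 1.5]
finger_gap: 93.7
grip_force: 0.0
short pump [ 432.94859155 -203.23733014  161.        ]
[ 430.3 -202.7  473.2] 93.73358403253197
```

View pics/w3.png

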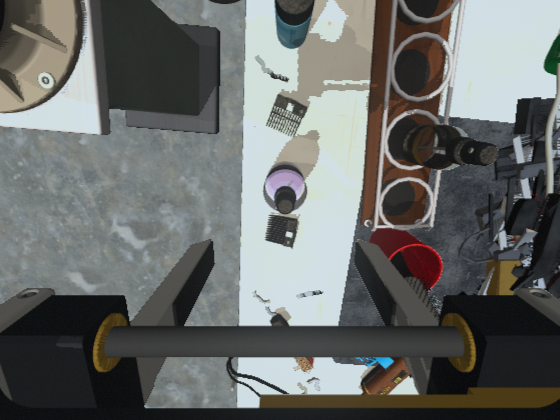

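The slim mist stands upright in ring c. The short mist's pump top is at about (287,206) and its body is centred at about (286,186).

Run:
```python
from h import *
c=np.load("w3.npz")
print(atz(c,287,204,161), atz(c,291,3,131))
for x,y in ((433,-203),(433,-200)):
    print(x,y,proj(c,[[x,y,161],[x-28,y,70],[x+28,y,70],[x,y+28,2]]).round(1).tolist())
```

```text
[ 434.35308801 -200.28134521  161.        ] [422.15283428  -9.90073531 131.        ]
433 -203 [[285.5, 206.4], [264.3, 186.3], [305.9, 189.7], [286.5, 160.9]]
433 -200 [[285.7, 203.6], [264.4, 184.1], [306.1, 187.5], [286.6, 158.9]]
```

```bash
python3 -m jog '[0,0.003,0.012,0,1, 0,0.003,0.04,0,1, 0,0.003,0.075,0,1, 0,0.003,0.11,0,1, 0,0.003,0.145,0,1, 0,0.003,0.175,0,1, 0,0.003,0.193,0,1, 0,0.003,0.203,0,1]' 25
python3 -m jog '[0,0,0,0,1, 0,0,0,0,0.7, 0,0,0,0,0.5, 0,0,0,0,0.3, 0,0,0,0,0.3, 0,0,0,0,0.3, 0,0,0,0,0.3, 0,0,0,0,0.3]'
```

```text
t: 12.3
position: [435.8, -200.8, 267.9]
tcp_rot: [-0.001, 0.676, 0.737, 0.0]
ft_force: [0.3, -0.5, -0.2]
finger_gap: 94.3
grip_force: 0.0
t: 13.3
position: [435.3, -201.8, 269.8]
tcp_rot: [-0.0, 0.676, 0.736, -0.0]
ft_force: [-2.9, 0.5, 4.4]
finger_gap: 55.2
grip_force: 24.9
```

```bash
python3 -m jog '[0,0,-0.005,0,0.3, 0,0,-0.02,0,0.3, 0,0,-0.045,0,0.3, 0.01,0,-0.075,0,0.3, 0.035,0,-0.105,0,0.3, 0.065,0,-0.135,0,0.3, 0.085,0,-0.15,0,0.3, 0.095,0,-0.16,0,0.3]'
python3 -m jog '[0.02,0.01,0,0,0.3, 0.04,0.03,0,0,0.3, 0.054,0.06,0,0,0.3, 0.054,0.095,0,0,0.3, 0.054,0.13,0,0,0.3, 0.054,0.155,0,0,0.3, 0.054,0.168,0,0,0.3, 0.054,0.168,0,0,0.3]'
python3 - <<'E'
from plant import *
from h import *
import cv2
s=state(); print(np.round(s["position"],1),s["finger_gap"])
c=capture("wrist"); np.savez("w4.npz",**c); cv2.imwrite("pics/w4.png",c["pixels"])
E
```

```text
t: 14.3
position: [427.1, -106.2, 430.5]
tcp_rot: [0.0, 0.676, 0.737, 0.0]
ft_force: [0.1, -0.9, -0.9]
finger_gap: 55.4
grip_force: 24.9
t: 15.3
position: [590.2, -39.2, 429.0]
tcp_rot: [-0.001, 0.676, 0.737, -0.0]
ft_force: [-0.4, 0.9, -1.7]
finger_gap: 55.1
grip_force: 24.9
[590.2 -39.2 429. ] 55.13988901103221
```

View pics/w4.png

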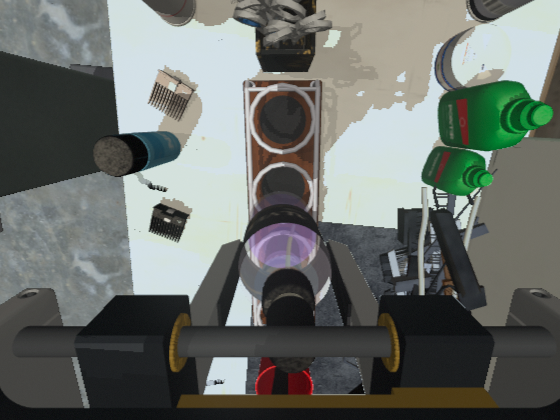

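The wrist view shows ring a at about (284.5,119), ring b's far edge at v≈163 (u 252–319), and the held bottle's base far edge at about v=193.

Run:
```python
from h import *
c=np.load("w4.npz")
print("a",atz(c,284.5,119,55),"b l/r",atz(c,252,192,55),atz(c,319,192,55),"b far",atz(c,285,163,55))
print("exp bottom far",proj(c,[[590,-11.5,159],[590,-67,159]]).round(1), atz(c,285,193,159), "ring b exp",proj(c,[[587,-2,55]]))
print("lotion top",atz(c,113,155,131));
```

```text
a [583.89817838  48.58322741  55.        ] b l/r [550.97963495 -41.3348369   55.        ] [634.07913832 -34.24932384  55.        ] b far [588.83628694  -2.04366585  55.        ]
exp bottom far [[285.7 189. ]
 [280.5 247.2]] [589.72469042 -15.13240708 159.        ] ring b exp [[283.49115859 162.83457462]]
lotion top [425.30828433   1.25718066 131.        ]
```

```bash
python3 -m jog '[0.002,0.001,0.01,0,0.3, 0.002,0.001,0.03,0,0.3, 0.002,0.001,0.055,0,0.3, 0.002,0.001,0.08,0,0.3, 0.002,0.001,0.1,0,0.3, 0.002,0.001,0.118,0,0.3, 0.002,0.001,0.13,0,0.3, 0.002,0.001,0.138,0,0.3]'
python3 -m jog '[0,0,0.001,0,0.3, 0,0,0.002,0,0.3, 0,0,0.003,0,0.3, 0,0,0.004,0,0.3, 0,0,0.005,0,0.3, 0,0,0.006,0,0.3, 0,0,0.006,0,0.3, 0,0,0.006,0,0.3]'
```

```text
t: 16.35
position: [590.9, -36.9, 291.1]
tcp_rot: [-0.0, 0.676, 0.737, 0.0]
ft_force: [-0.2, 0.3, -2.7]
finger_gap: 55.3
grip_force: 24.9
t: 17.35
position: [590.9, -37.0, 285.7]
tcp_rot: [-0.0, 0.676, 0.736, 0.0]
ft_force: [0.4, -0.1, -1.4]
finger_gap: 55.8
grip_force: 24.9
```

```bash
python3 -m jog '[0,0,0.0005,0,0.3, 0,0,0.001,0,0.3, 0,0,0.0015,0,0.3, 0,0,0.002,0,0.3, 0,0,0.0025,0,0.3, 0,0,0.0025,0,0.3, 0,0,0.0025,0,0.3, 0,0,0.0025,0,0.3]'
```

```text
t: 18.35
position: [590.9, -36.9, 283.7]
tcp_rot: [0.0, 0.676, 0.736, 0.0]
ft_force: [-5.0, -1.6, 8.4]
finger_gap: 55.0
grip_force: 25.0
```

```bash
python3 -m jog '[0,0,0,0,0.4, 0,0,0,0,0.7, 0,0,0,0,0.8, 0,0,0,0,0.9, 0,0,-0.01,0,0.95, 0,0,-0.03,0,0.95, 0,0,-0.06,0,0.95, 0,0,-0.10,0,0.95]'
python3 -m jog '[0,0,-0.03,0,1, 0,0,-0.045,0,1, 0.005,-0.02,-0.045,0,1, 0.015,-0.05,-0.045,0,1, 0.028,-0.09,-0.045,0,1, 0.04,-0.13,-0.045,0,1, 0.048,-0.154,-0.045,0,1, 0.051,-0.162,-0.045,0,1]'
python3 - <<'E'
from plant import *
from h import *
import cv2
s=state(); print(np.round(s["position"],1),np.round(s["q"],2),s["finger_gap"])
c=capture("wrist"); np.savez("w5.npz",**c); cv2.imwrite("pics/w5.png",c["pixels"])
E
```

```text
t: 19.35
position: [590.7, -36.9, 385.2]
tcp_rot: [-0.0, 0.676, 0.737, 0.0]
ft_force: [0.3, -1.1, 0.6]
finger_gap: 89.4
grip_force: 0.0
t: 20.35
position: [424.1, 0.4, 428.5]
tcp_rot: [0.0, 0.676, 0.737, -0.0]
ft_force: [0.6, 0.4, 0.0]
finger_gap: 93.9
grip_force: 0.0
[4.241e+02 4.000e-01 4.285e+02] [ 0.44  0.01 -0.59  2.08  0.01  1.05 -0.07] 93.940539865674
```

View pics/w5.png

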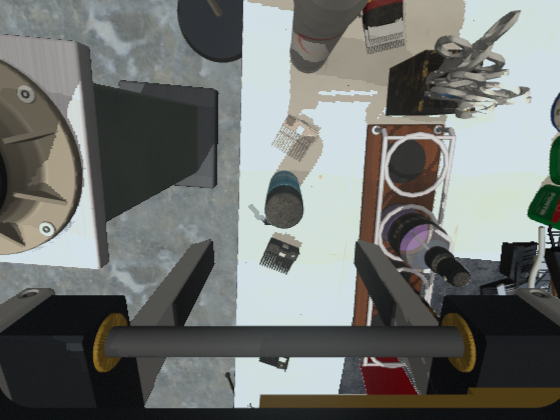

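The short mist stands in ring b. The lotion cap's top is centred at about (285,209).

```bash
python3 - <<'E'
from h import *
c=np.load("w5.npz")
print(atz(c,285,209,131),"a",atz(c,415,163,55),"can base?",atz(c,314,45,0))
E
python3 -m jog '[0,0,0.01,0,1, 0,0,0.03,0,1, 0,0,0.055,0,1, 0,0,0.08,0,1, 0,0,0.1,0,1, 0,0,0.12,0,1, 0,0,0.134,0,1, 0,0,0.14,0,1]'
```

```text
[426.09755069   1.47676625 131.        ] a [579.8795907   50.44124612  55.        ] can base? [447.70321036 179.9353543    0.        ]
t: 21.4
position: [425.4, 0.2, 287.1]
tcp_rot: [-0.001, 0.676, 0.737, -0.0]
ft_force: [0.5, 0.4, -0.3]
finger_gap: 94.2
grip_force: 0.0
```

```bash
python3 -m jog '[0,0,0,0,0.8, 0,0,0,0,0.5, 0,0,0,0,0.3, 0,0,0,0,0.15, 0,0,0,0,0.15, 0,0,0,0,0.15, 0,0,0,0,0.15, 0,0,0,0,0.15]' 25
python3 -m jog '[0,0,-0.005,0,0.15, 0,0,-0.02,0,0.15, 0,0,-0.045,0,0.15, 0,0,-0.075,0,0.15, 0,0,-0.105,0,0.15, 0,0,-0.135,0,0.15, 0,0,-0.15,0,0.15, 0,0,-0.16,0,0.15]'
python3 -m jog '[0.002,0.01,0,0,0.15, 0.006,0.03,0,0,0.15, 0.013,0.06,0,0,0.15, 0.02,0.095,0,0,0.15, 0.028,0.13,0,0,0.15, 0.033,0.152,0,0,0.15, 0.035,0.161,0,0,0.15, 0.035,0.161,0,0,0.15]'
```

```text
t: 22.4
position: [425.2, 0.1, 288.2]
tcp_rot: [-0.0, 0.676, 0.736, 0.0]
ft_force: [-0.8, 0.4, 2.5]
finger_gap: 40.2
grip_force: 25.0
t: 23.4
position: [425.0, 0.2, 448.9]
tcp_rot: [0.0, 0.676, 0.736, 0.0]
ft_force: [-1.1, -0.6, -2.7]
finger_gap: 40.4
grip_force: 25.0
t: 24.4
position: [582.8, 48.9, 447.1]
tcp_rot: [-0.001, 0.676, 0.737, -0.0]
ft_force: [-0.4, -0.4, -1.8]
finger_gap: 40.5
grip_force: 25.0
```

```bash
python3 -m jog '[0,0,0.01,0,0.15, 0,0,0.03,0,0.15, 0,0,0.055,0,0.15, 0,0,0.08,0,0.15, 0,0,0.1,0,0.15, 0,0,0.118,0,0.15, 0,0,0.13,0,0.15, 0,0,0.138,0,0.15]'
python3 -m jog '[0,0,0.001,0,0.15, 0,0,0.002,0,0.15, 0,0,0.003,0,0.15, 0,0,0.004,0,0.15, 0,0,0.005,0,0.15, 0,0,0.006,0,0.15, 0,0,0.006,0,0.15, 0,0,0.006,0,0.15]'
```

```text
t: 25.4
position: [582.6, 48.7, 309.6]
tcp_rot: [-0.0, 0.676, 0.737, 0.0]
ft_force: [-0.2, 0.1, -2.7]
finger_gap: 40.2
grip_force: 25.0
t: 26.4
position: [582.6, 48.7, 304.2]
tcp_rot: [-0.0, 0.676, 0.736, 0.0]
ft_force: [-0.4, -0.3, -3.1]
finger_gap: 40.4
grip_force: 25.0
```

```bash
python3 -m jog '[0,0,0.0005,0,0.15, 0,0,0.001,0,0.15, 0,0,0.0015,0,0.15, 0,0,0.002,0,0.15, 0,0,0.0025,0,0.15, 0,0,0.0025,0,0.15, 0,0,0.0025,0,0.15, 0,0,0.0025,0,0.15]'
```

```text
t: 27.4
position: [582.6, 48.7, 302.2]
tcp_rot: [0.0, 0.676, 0.736, 0.0]
ft_force: [-2.5, -0.9, 8.5]
finger_gap: 40.7
grip_force: 25.0
```

```bash
python3 -m jog '[0,0,0,0,0.3, 0,0,0,0,0.6, 0,0,0,0,0.75, 0,0,0,0,0.8, 0,0,-0.01,0,0.85, 0,0,-0.03,0,0.85, 0,0,-0.06,0,0.85, 0,0,-0.10,0,0.85]'
python3 -m jog '[0,0,-0.04,0,1, 0,0,-0.07,0,1, 0.015,-0.014,-0.08,0,1, 0.04,-0.038,-0.08,0,1, 0.075,-0.071,-0.08,0,1, 0.11,-0.105,-0.08,0,1, 0.13,-0.124,-0.08,0,1, 0.137,-0.130,-0.08,0,1]'
python3 - <<'E'
from plant import *
from h import *
import cv2
s=state(); print(np.round(s["position"],1),np.round(s["q"],2),s["finger_gap"])
c=capture("wrist"); np.savez("w6.npz",**c); cv2.imwrite("pics/w6.png",c["pixels"])
E
```

```text
t: 28.4
position: [582.4, 48.7, 403.7]
tcp_rot: [-0.0, 0.676, 0.737, 0.0]
ft_force: [0.1, 0.1, 0.5]
finger_gap: 79.9
grip_force: 0.0
t: 29.4
position: [440.1, 175.2, 482.0]
tcp_rot: [0.0, 0.676, 0.737, 0.0]
ft_force: [-0.2, -0.6, 1.0]
finger_gap: 94.0
grip_force: 0.0
[440.1 175.2 482. ] [ 0.2   0.07 -0.74  1.91  0.05  1.18 -0.47] 93.96790601557805
```

View pics/w6.png

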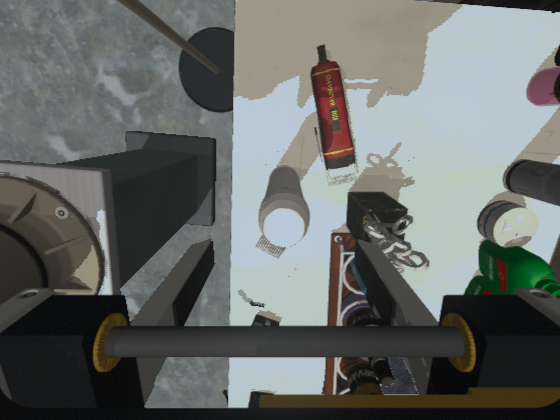

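The can's base far edge is at about (287,167). Its cap spans u 259–309, with the near edge at v≈248.

Run:
```python
from h import *
c=np.load("w6.npz")
print("base far",atz(c,287,167,0),"cap",atz(c,284,222,200))
for x,y in ((441,174),(442,177)):
    print(x,y,proj(c,[[x-25.5,y,190],[x+25.5,y,190],[x,y-25.5,190],[x,y+24,0]]).round(1).tolist())
```

```text
base far [444.78494376 192.21589868   0.        ] cap [441.93861212 167.99217756 200.        ]
441 174 [[257.5, 210.7], [309.5, 215.0], [281.4, 237.1], [284.9, 163.1]]
442 177 [[258.7, 207.8], [310.9, 212.1], [282.6, 234.4], [285.7, 161.3]]
```

```bash
python3 -m jog '[-0.004,0.001,0.01,0,1, -0.004,0.001,0.03,0,1, -0.004,0.001,0.055,0,1, -0.004,0.001,0.08,0,1, -0.004,0.001,0.1,0,1, -0.004,0.001,0.12,0,1, -0.004,0.001,0.134,0,1, -0.004,0.001,0.142,0,1]'
python3 -m jog '[0,0,0,0,0.8, 0,0,0,0,0.6, 0,0,0,0,0.4, 0,0,0,0,0.2, 0,0,0,0,0.2, 0,0,0,0,0.2, 0,0,0,0,0.2, 0,0,0,0,0.2]' 30
```

```text
t: 30.45
position: [443.1, 169.6, 338.6]
tcp_rot: [-0.0, 0.677, 0.736, -0.0]
ft_force: [0.6, 0.7, -0.0]
finger_gap: 93.7
grip_force: 0.0
t: 31.45
position: [442.8, 170.3, 339.9]
tcp_rot: [0.0, 0.676, 0.737, 0.0]
ft_force: [-2.3, -0.6, 6.5]
finger_gap: 48.5
grip_force: 30.0
```

```bash
python3 -m jog '[0,0,-0.006,0,0.2, 0,0,-0.025,0,0.2, 0,0,-0.06,0,0.2, 0,0,-0.10,0,0.2, 0,0,-0.14,0,0.2, 0,0,-0.18,0,0.2, 0,0,-0.208,0,0.2, 0,0,-0.22,0,0.2]'
python3 -m jog '[-0.008,-0.001,0,0,0.2, -0.028,-0.002,0,0,0.2, -0.06,-0.005,0,0,0.2, -0.1,-0.008,0,0,0.2, -0.14,-0.012,0,0,0.2, -0.17,-0.014,0,0,0.2, -0.19,-0.016,0,0,0.2, -0.199,-0.017,0,0,0.2]'
python3 -m jog '[-0.01,0.007,0,0,0.2, -0.035,0.026,0,0,0.2, -0.07,0.051,0,0,0.2, -0.105,0.077,0,0,0.2, -0.14,0.103,0,0,0.2, -0.17,0.125,0,0,0.2, -0.19,0.139,0,0,0.2, -0.1985,0.1456,0,0,0.2]'
python3 - <<'E'
from plant import *
from h import *
import cv2
s=state(); print(np.round(s["position"],1),np.round(s["q"],2),s["finger_gap"])
c=capture("wrist"); np.savez("w7.npz",**c); cv2.imwrite("pics/w7.png",c["pixels"])
E
```

```text
t: 32.45
position: [442.7, 170.3, 561.0]
tcp_rot: [0.0, 0.676, 0.736, 0.001]
ft_force: [-0.7, -0.5, -5.1]
finger_gap: 48.4
grip_force: 30.0
t: 33.45
position: [442.4, -30.9, 558.4]
tcp_rot: [-0.001, 0.677, 0.736, -0.001]
ft_force: [0.2, 0.4, -3.4]
finger_gap: 48.0
grip_force: 30.0
t: 34.45
position: [605.8, -215.8, 558.4]
tcp_rot: [-0.001, 0.677, 0.736, -0.0]
ft_force: [-0.7, -0.7, -2.7]
finger_gap: 48.4
grip_force: 30.0
[ 605.8 -215.8  558.4] [ 0.53  0.31 -0.38  1.46  0.11  1.4   0.23] 48.401998042299354
```

View pics/w7.png

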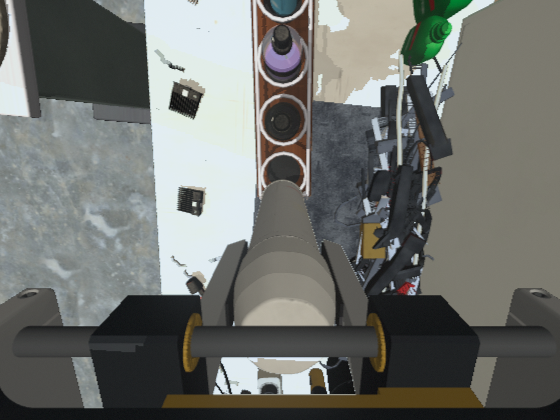

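The wrist view shows ring d's far edge at about (284,153), the can's base far edge at about (285,180), and rings a, b and c filled upright.

Run:
```python
from h import *
c=np.load("w7.npz")
print("ring d far",atz(c,285,153,55),"lr",atz(c,261,177,55),atz(c,308,177,55),"can far",atz(c,285,180,218))
print(proj(c,[[602.5,-177.6,55],[604,-191,218]]))
```

```text
ring d far [ 604.67504531 -178.43955373   55.        ] lr [ 568.02500066 -221.30874236   55.        ] [ 646.42290199 -214.64565346   55.        ] can far [ 605.545671   -192.94687056  218.        ]
[[283.71850733 152.36694597]
 [283.76468925 178.15928102]]
```

```bash
python3 -m jog '[0.0015,0.001,0.012,0,0.2, 0.0015,0.001,0.04,0,0.2, 0.0015,0.001,0.075,0,0.2, 0.0015,0.001,0.11,0,0.2, 0.0015,0.001,0.14,0,0.2, 0.0015,0.001,0.168,0,0.2, 0.0015,0.001,0.187,0,0.2, 0.0015,0.001,0.197,0,0.2]'
python3 -m jog '[0,0,0.001,0,0.2, 0,0,0.002,0,0.2, 0,0,0.003,0,0.2, 0,0,0.004,0,0.2, 0,0,0.005,0,0.2, 0,0,0.006,0,0.2, 0,0,0.006,0,0.2, 0,0,0.006,0,0.2]'
```

```text
t: 35.5
position: [605.2, -212.8, 361.9]
tcp_rot: [-0.0, 0.676, 0.737, -0.0]
ft_force: [-0.2, -0.2, -3.9]
finger_gap: 48.5
grip_force: 30.0
t: 36.5
position: [605.5, -213.4, 356.7]
tcp_rot: [-0.0, 0.676, 0.736, 0.0]
ft_force: [0.3, -0.4, -3.3]
finger_gap: 48.5
grip_force: 30.0
```

```bash
python3 -m jog '[0,0,0.001,0,0.2, 0,0,0.0015,0,0.2, 0,0,0.002,0,0.2, 0,0,0.0025,0,0.2, 0,0,0.003,0,0.2, 0,0,0.003,0,0.2, 0,0,0.003,0,0.2, 0,0,0.003,0,0.2]'
```

```text
t: 37.5
position: [605.6, -213.4, 354.0]
tcp_rot: [0.0, 0.676, 0.736, 0.0]
ft_force: [-2.0, -0.6, 3.8]
finger_gap: 48.5
grip_force: 30.0
```

```bash
python3 -m jog '[0,0,0,0,0.4, 0,0,0,0,0.6, 0,0,0,0,0.75, 0,0,0,0,0.85, 0,0,-0.01,0,0.9, 0,0,-0.03,0,0.9, 0,0,-0.06,0,0.9, 0,0,-0.10,0,0.9]'
python3 -m jog '[0,0,-0.03,0,1, 0,0,-0.06,0,1, 0,0,-0.08,0,1, -0.03,-0.02,-0.08,0,1, -0.07,-0.05,-0.08,0,1, -0.11,-0.08,-0.08,0,1, -0.14,-0.10,-0.08,0,1, -0.15,-0.11,-0.08,0,1]'
python3 - <<'E'
from plant import *
import cv2,numpy as np
s=state(); print(np.round(s["position"],1))
t=capture("top")["pixels"]; c=capture("scene")["pixels"]
a=cv2.resize(t[150:230,160:380],(440,160)); b=cv2.resize(c[80:320,220:380],(400,600),interpolation=cv2.INTER_CUBIC)
o=np.zeros((600,800,3),np.uint8); o[:,:400]=b; o[:145,400:]=cv2.resize(a,(400,145)); cv2.imwrite("pics/end.png",cv2.convertScaleAbs(o,alpha=1.3))
E
```

```text
t: 38.5
position: [605.3, -213.2, 455.7]
tcp_rot: [-0.0, 0.676, 0.737, 0.0]
ft_force: [0.3, 0.7, 1.2]
finger_gap: 84.9
grip_force: 0.0
t: 39.5
position: [507.2, -373.8, 535.1]
tcp_rot: [0.001, 0.677, 0.736, -0.0]
ft_force: [0.1, 0.7, -0.0]
finger_gap: 94.1
grip_force: 0.0
[ 507.2 -373.8  535.1]
```

View pics/end.png

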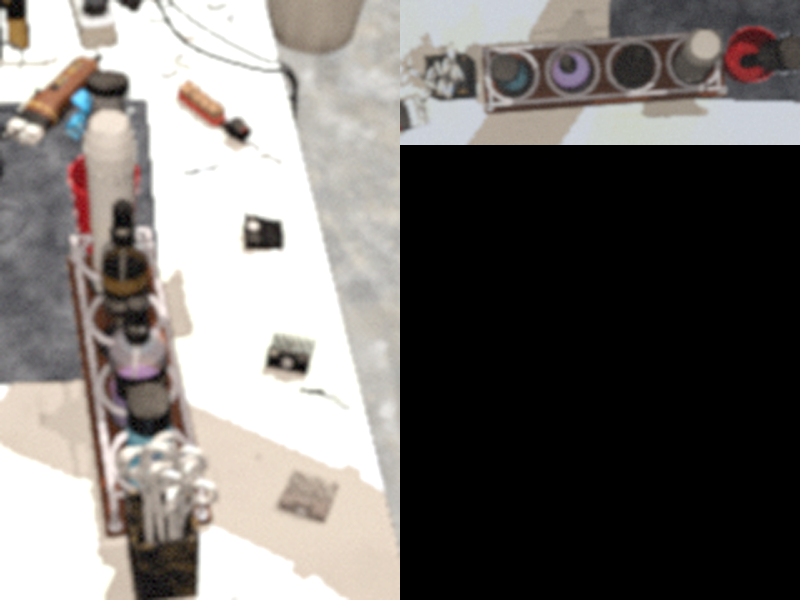

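All four bottles stand upright in rings a to d, rising from the scissors to the red cup, and the arm is clear. Handing in.

```bash
python3 -c "
from plant import *
print(job_done())"
```

```text
the job is handed in; nothing more can be done
None
```

The job is handed in at about 40 s: lotion, short mist, slim mist and spray can stand upright in rings a to d, shortest beside the scissors and tallest beside the red cup.

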